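# Unlock the sample turntable and hold its index plunger back

## Task

Three small indexing turntables stand on the bench, each locked by a sprung plunger with a black pull knob; find the one that carries the tall capped vial (the other two carry short open cups). Grip that turntable's knob, pull it straight up as far as it goes so that its pin is well clear of its hole, and finish while still holding it fully up in the gripper, so that a colleague can turn the plate; do not let go. Leave the other two plungers seated, the vial and cups standing in their rings, and everything else on the bench where it is.

Things in the scene. Friction and masses are not known exactly. Their poses are not given: they have to be found in the camera images.
- standA: Fixed, locked turntable, one of three alike: round grey foot 132 mm across, aluminium plate 124 mm across, top at 30 mm. Origin under its centre on the bench, z up. At x +45 mm: vertical plunger in a 28 mm wide steel bracket (x +34 to +88, top 48 mm high), collar 18 mm across up to 69 mm high below the knob. At x -36 mm: raised ring (45 mm across, 14 mm high) holding one vial or cup.
- seatA (a point): Centre of the floor of the holding ring of standA, 30 mm above the bench: where its vial or cup stands.
- knobA (a point): Black ribbed cylindrical pull knob of the plunger of standA: 26 mm across, 28 mm tall, origin at its centre, which is 86 mm above the bench while seated (underside 72, top 100 mm). It can be gripped from above in any yaw; it only moves straight up.
- plungerA (a joint): How far the plunger of standA is pulled up, in m: 0 seated (the start), 0.016 fully back against its stop. Its 8 mm pin reaches 8 mm into the plate's hole. A spring pushes it down, about 5 N seated and 11 N fully back; let go, it snaps home.
- standB: Fixed, locked turntable, one of three alike: round grey foot 132 mm across, aluminium plate 124 mm across, top at 30 mm. Origin under its centre on the bench, z up. At x +45 mm: vertical plunger in a 28 mm wide steel bracket (x +34 to +88, top 48 mm high), collar 18 mm across up to 69 mm high below the knob. At x -36 mm: raised ring (45 mm across, 14 mm high) holding one vial or cup.
- seatB (a point): Centre of the floor of the holding ring of standB, 30 mm above the bench: where its vial or cup stands.
- knobB (a point): Black ribbed cylindrical pull knob of the plunger of standB: 26 mm across, 28 mm tall, origin at its centre, which is 86 mm above the bench while seated (underside 72, top 100 mm). It can be gripped from above in any yaw; it only moves straight up.
- plungerB (a joint): How far the plunger of standB is pulled up, in m: 0 seated (the start), 0.016 fully back against its stop. Its 8 mm pin reaches 8 mm into the plate's hole. A spring pushes it down, about 5 N seated and 11 N fully back; let go, it snaps home.
- standC: Fixed, locked turntable, one of three alike: round grey foot 132 mm across, aluminium plate 124 mm across, top at 30 mm. Origin under its centre on the bench, z up. At x +45 mm: vertical plunger in a 28 mm wide steel bracket (x +34 to +88, top 48 mm high), collar 18 mm across up to 69 mm high below the knob. At x -36 mm: raised ring (45 mm across, 14 mm high) holding one vial or cup.
- seatC (a point): Centre of the floor of the holding ring of standC, 30 mm above the bench: where its vial or cup stands.
- knobC (a point): Black ribbed cylindrical pull knob of the plunger of standC: 26 mm across, 28 mm tall, origin at its centre, which is 86 mm above the bench while seated (underside 72, top 100 mm). It can be gripped from above in any yaw; it only moves straight up.
- plungerC (a joint): How far the plunger of standC is pulled up, in m: 0 seated (the start), 0.016 fully back against its stop. Its 8 mm pin reaches 8 mm into the plate's hole. A spring pushes it down, about 5 N seated and 11 N fully back; let go, it snaps home.
- vial: The tall sample vial with screw cap, white, 36 mm across, 70 mm tall; it stands in the holding ring of one of the three turntables (which one varies). Origin: centre of its underside, z up.
- cup1: Short open cup, white, 36 mm across, 30 mm tall, in the holding ring of another turntable. Origin: centre of its underside, z up.
- cup2: Short open cup, white, 36 mm across, 30 mm tall, in the holding ring of another turntable. Origin: centre of its underside, z up.
- bottle: Bystander, loose: white capped bottle, 60 mm across, 105 mm tall. Origin: centre of its underside.
- beaker: Bystander, loose: open glass beaker, 76 mm across, 75 mm tall. Origin: centre of its underside.
- jar: Bystander, loose: squat glass jar with a flat lid, 86 mm across, 55 mm tall. Origin: centre of its underside.
- carton: Bystander, loose: small paper carton 75 x 50 x 30 mm. Origin: centre of its underside.
- cuvette: Bystander, loose: clear square cuvette 20 x 20 x 45 mm. Origin: centre of its underside.
- spatula: Bystander, loose: spatula lying flat, 170 mm long.
- dropper: Bystander, loose: small white dropper bottle, 32 mm across, 60 mm tall. Origin: centre of its underside.
Not all that is in view belongs to the job. What is shaped like the standB but blue is not meant.

How it is judged:
At the end, for the whole second after the job is handed in: The tall vial's plunger is up at least 13.5 of its 16 mm and held by the fingers (over 2 N on its knob); the other two are seated (under 3 mm); vial and cups stand in their rings (within 15 mm, tilted under 0.2 rad) (((horizontal distance between vial and seatA below 0.012 m and value of joint plungerA above 0.0135 m and contact force between plungerA and the fingers above 2 N and value of joint each of plungerB, plungerC below 0.003 m) or (horizontal distance between vial and seatB below 0.012 m and value of joint plungerB above 0.0135 m and contact force between plungerB and the fingers above 2 N and value of joint each of plungerA, plungerC below 0.003 m) or (horizontal distance between vial and seatC below 0.012 m and value of joint plungerC above 0.0135 m and contact force between plungerC and the fingers above 2 N and value of joint each of plungerA, plungerB below 0.003 m)) and angle between each of vial, cup1, cup2's own z axis and vertical below 0.2 rad and distance of each of vial, cup1, cup2 from where it was at the start of the episode below 0.015 m); the arm keeps its last pose, push and grip.
It fails at once if a plunger of a turntable without the tall vial is pulled more than 6 mm ((value of joint plungerA above 0.006 m and horizontal distance between vial and seatA above 0.03 m) or (value of joint plungerB above 0.006 m and horizontal distance between vial and seatB above 0.03 m) or (value of joint plungerC above 0.006 m and horizontal distance between vial and seatC above 0.03 m)).
It fails at once if the vial or a cup is moved out of its ring (more than 25 mm) or tipped (more than 0.5 rad) (distance of any of vial, cup1, cup2 from where it was at the start of the episode above 0.025 m or angle between any of vial, cup1, cup2's own z axis and vertical above 0.5 rad).
It fails at once if a bystander is moved more than 40 mm (distance of any of bottle, beaker, jar, carton, cuvette, spatula, dropper from where it was at the start of the episode above 0.04 m).
It also fails if it takes over 35 s, if anything falls off the work surface, if the arm or the gripper's body presses on something with over 40 N, if the wrist force passes 120 N, or if a joint passes its speed limit or range.

## Robot

A 6-joint arm with a two-finger parallel gripper is mounted at the origin on the work surface. World frame = base frame: x ahead of the robot, y to its left, z up, the work surface at z = 0. Lengths are in m, angles in rad, forces in N, time in s.
With the tool pointing down it reaches from about 0.375 to 0.9 m from the base axis. Payload 3.1 kg.
Tool frame: the origin (TCP) lies midway between the tips of the shut fingers; the grasp point (between the pads) lies 19 mm behind it; x points along the fingers, y is the direction in which the jaws open and shut, and the axes are right-handed (so a half turn about x gives the same grasp; the last joint's range is limited). The gripper opens to 85 mm and grips with 20 to 120 N. Pads are 22 mm wide; open, the fingers measure 114 mm over their backs; the gripper's body (76 mm by 85 mm) begins 54 mm behind the grasp point. The pads swing forward as they close: fully open they stand 13 mm farther back than shut.
Start: joints at [-1.292, 0.527, 1.433, -0, 1.181, -0.178], TCP at [0.276, -0.561, 0.231] pointing down, gripper open.
Joint ranges: [-3.08, 3.08], [-0.75, 2.2], [0.22, 2.44], [-1.43, 4.57], [0, 2.65], [-2.85, 2.85]. Speed limits (rad/s): [2.79, 2.79, 3.14, 3.14, 3.14, 3.14].

## Interface

Orientations are given as a unit quaternion [x, y, z, w].
In Python, from station import manip gives the robot as it stands.
- The arm moves only by the tool carry_out, never from a script. Its argument "commands" is a list that holds one entry, the list of rows, each a list of 7 numbers: the shift along the tool's x, y, z in units of 25 mm (1.0 is 25 mm), then the turn, a rotation vector about the tool's x, y, z in units of 5 degrees (1.0 is 5 degrees), then the finger opening in mm, from 0 to 85.4. A call has exactly 5 rows; each row is the pose to reach, as a shift and turn from the pose commanded when the call began, along the tool's axes at that moment; what a row does not reach only later rows make up. A row lasts 1/10 s, in which the tool goes at most 50 mm and 8.59 degrees, less where a joint would pass 70% of its speed; a pose out of reach is approached as far as the arm can. A call with a gripper value outside its range is refused whole. The fingers move at their own pace and stop on an object; "force" is the grip in N (left out, the last holds). Time passes only in rows, so rows that repeat a pose let the fingers close, or fill a call up. It gives the time, the measured TCP pose, the force and the opening at its end, in the units of the state.
- manip.sense(): the state, without advancing time (a new reading comes with each control period).
- manip.snapshot(name): name is "side" or "top" or "wrist"; returns a dict with "image" (384x512x3 uint8, red, green, blue), "fx", "fy", "cx", "cy" (pixels), "rvec" (rotation vector, rad) and "tvec" (3), from world to camera coordinates, as OpenCV has them. Camera axes: x right, y down, z forward; pixel columns grow to the right and rows downward; lengths in m; the calibration is good to about 2 mm. The wrist camera is an equidistant fisheye: a pixel r from the principal point sees the ray r / f radians off the axis. A picture is of the moment at which its call begins. There is no depth.
- manip.sign_off(): hands the job in, once; it reports no verdict.
The state is a dict: "t": time; "q": joint angles; "qd": joint speeds; "tau": joint torques, N m; "tcp_pos": TCP position; "tool_rot": TCP orientation; "force": force on the tool from outside, world axes, zero at the start; "ft_torque": the same for the moment, N m; "finger_gap": opening from 0.0 (shut) to 1.0 (fully open).
Only numpy, scipy, OpenCV 4.12 (cv2) and the standard library are available. Lean on these libraries where they do the work, as an engineer would, in place of code of your own. Each camera call takes 0.05 s, during which the arm holds its last target.

## Working session

There is one attempt and no reset: what is moved stays moved. The work goes in short steps, Python scripts to look and compute and a tool call to move; the robot and the scene stay as the last step left them, time stands still between calls to the robot, and variables do not carry over. Pictures are saved under pics/ and viewed, and the job is handed in when it is done.

Besides the shell and the picture viewer there is one more tool, called after "Request:" by a JSON object that holds its "name" and its "arguments", one argument or row to a line. carry_out: Moves the arm, as the interface text tells. Its arguments: {"type":"object","properties":{"commands":{"type":"array"},"force":{"type":"number"}},"required":["commands"]}

```bash
mkdir -p pics
cat > h.py <<'E'
import numpy as np, cv2
from station import manip
def snap(n,f):
    s=manip.snapshot(n); cv2.imwrite(f'pics/{f}.png',cv2.cvtColor(s['image'],cv2.COLOR_RGB2BGR)); np.save(f'pics/{f}.npy',s,allow_pickle=True); return s
def load(f): return np.load(f'pics/{f}.npy',allow_pickle=True).item()
def ray(s,u,v,fish=False):
    x=(u-s['cx'])/s['fx'];y=(v-s['cy'])/s['fy']
    if fish:
        r=np.hypot(x,y); d=np.array([x/r*np.sin(r),y/r*np.sin(r),np.cos(r)]) if r>0 else np.array([0,0,1.])
    else: d=np.array([x,y,1.])
    R=cv2.Rodrigues(np.array(s['rvec'],float))[0]; t=np.array(s['tvec'],float).ravel()
    return -R.T@t, R.T@d
def plane(s,u,v,z,fish=False):
    o,d=ray(s,u,v,fish); return o+d*(z-o[2])/d[2]
E
python3 - <<'E'
from h import *
for n in ['side','top','wrist']: s=snap(n,n+'0'); print(n,ray(s,s['cx'],s['cy']))
st=manip.sense(); print(st)
E
```

```text
side (array([0.2223228 , 0.891205  , 0.60514322]), array([ 0.24781042, -0.83462509, -0.49192577]))
top (array([0.41964309, 0.04668432, 1.05781041]), array([ 0.07143646, -0.01090365, -0.99738555]))
wrist (array([ 0.34178755, -0.52714045,  0.3740324 ]), array([-0.25929666, -0.12513962, -0.95765616]))
{'t': 0.15, 'q': array([-1.29248465e+00,  5.28279507e-01,  1.43364160e+00, -4.47625550e-06,
        1.18140620e+00, -1.78482065e-01]), 'qd': array([-4.44249446e-04, -4.74518296e-03, -4.20280735e-03, -8.72514452e-05,
       -1.96463557e-03,  1.74428595e-04]), 'tau': array([ 9.20830971e-04, -4.42743766e+01, -1.78275955e+01, -1.66516438e-04,
        5.64545582e-03, -3.73405285e-06]), 'tcp_pos': array([ 0.27554717, -0.56034657,  0.23053121]), 'tool_rot': array([-0.6887112 , -0.1607135 ,  0.68877532, -0.15948859]), 'force': array([0.48852866, 0.42421429, 0.18553792]), 'ft_torque': array([ 0.0264692 ,  0.00589862, -0.05359335]), 'finger_gap': 0.9980443792408591}
```

View pics/top0.png

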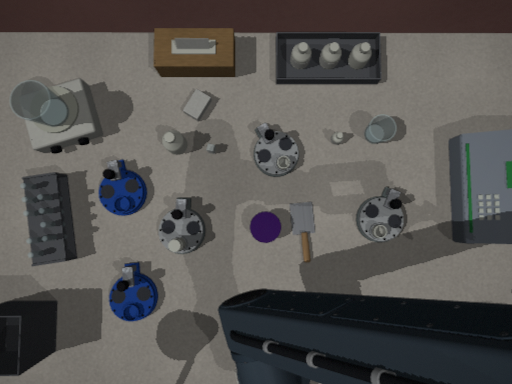

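View pics/side0.png

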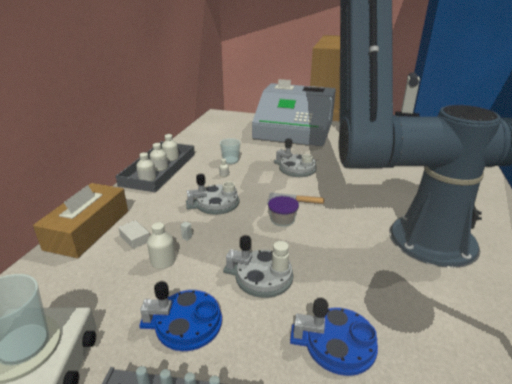

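View pics/wrist0.png

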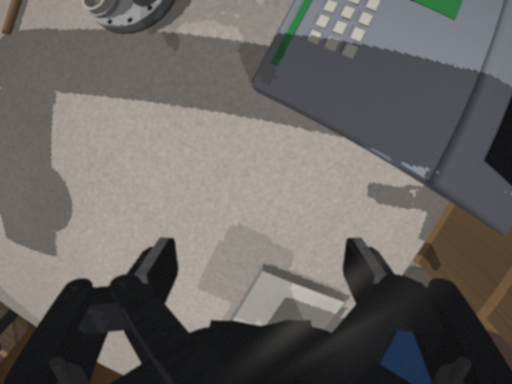

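The tall vial stands on the grey turntable at top (181,230) and side (262,270). Its knob is near top (177,214) and side (245,244). The cups are on the turntables at top (276,152) and (381,218), and the blue ones are decoys. I'll zoom in next.

Run:
```python
from h import *
t=cv2.imread('pics/top0.png');s=cv2.imread('pics/side0.png')
a=cv2.resize(t[180:270,130:230],None,fx=4,fy=4,interpolation=2);b=cv2.resize(s[225:315,215:315],None,fx=4,fy=4,interpolation=2)
cv2.imwrite('pics/z.png',np.hstack([a,b]))
for n,f,(x0,y0,x1,y1) in [('top',t,(165,203,190,225)),('side',s,(232,232,256,256))]:
    g=f.max(2)[y0:y1,x0:x1]; m=(g<45).astype(np.uint8)
    k,l,st,c=cv2.connectedComponentsWithStats(m)
    for i in range(1,k):
        if st[i,4]>15: print(n,st[i]+[x0,y0,0,0,0],c[i]+[x0,y0])
T=load('top0')
for uv,z in [((177,214),.1),((181,230),.03)]: print(plane(T,*uv,z))
```

```text
top [186 203   4   7  23] [187.69565217 205.82608696]
top [171 210  12   9  85] [176.81176471 214.02352941]
side [241 237   9  13 106] [245.06603774 243.04716981]
[0.43061892 0.25233395 0.1       ]
[0.38689608 0.25565664 0.03      ]
```

View pics/z.png

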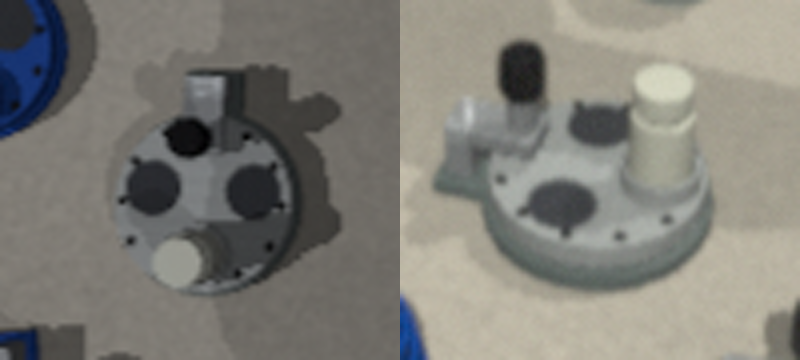

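Run:
```python
from h import *
T=load('top0');S=load('side0')
def tri(a,b):
    o1,d1=ray(T,*a);o2,d2=ray(S,*b)
    k=np.linalg.lstsq(np.c_[d1,-d2],o2-o1,rcond=None)[0]
    p,q=o1+k[0]*d1,o2+k[1]*d2; return p,q
p,q=tri((176.6,214.1),(245.3,242.8)); print('knob',p,q)
print('top@.09',plane(T,176.6,214.1,.092),'side@.086',plane(S,245.3,242.8,.086))
print('vialcap top', plane(T,130+177/4,180+262/4,.1))
print('platecentre',plane(T,130+203/4,180+200/4,.03))
print('wrist cam/tool', [manip.sense()[k] for k in ('tcp_pos','tool_rot')])
from scipy.spatial.transform import Rotation as R
print(R.from_quat(manip.sense()['tool_rot']).as_matrix().round(3))
# other tall things
print('bottle cap',plane(T,170,137,.105),'dropper',plane(T,210,148,.045))
print('blue knobs',plane(T,109,174,.1),plane(T,122,286,.1))
print('knob2',plane(T,262,130,.1))
```

```text
knob [0.43052535 0.25652184 0.08539166] [0.42965423 0.25628687 0.08533121]
top@.09 [0.43045139 0.25509583 0.092     ] side@.086 [0.42938748 0.25710376 0.086     ]
vialcap top [0.34926653 0.25835395 0.1       ]
platecentre [0.38689832 0.25635151 0.03      ]
wrist cam/tool [array([ 0.27554717, -0.56034657,  0.23053121]), array([-0.6887112 , -0.1607135 ,  0.68877532, -0.15948859])]
[[-0.     0.441 -0.897]
 [ 0.002 -0.897 -0.441]
 [-1.    -0.002 -0.   ]]
bottle cap [0.63269155 0.27230048 0.105     ] dropper [0.6149326  0.17467199 0.045     ]
blue knobs [0.53568441 0.43138817 0.1       ] [0.24673384 0.39056558 0.1       ]
knob2 [0.65251813 0.03025768 0.1       ]
```

```bash
cat >> h.py <<'E'
from scipy.spatial.transform import Rotation as R
def go(x,y,z,yaw,verb=True):
    st=manip.sense(); A=R.from_quat(st['tool_rot']); c=np.cos(np.radians(yaw)); s=np.sin(np.radians(yaw))
    X=np.array([0,0,-1.]);Y=np.array([c,s,0]);Z=np.cross(X,Y)
    B=R.from_matrix(np.c_[X,Y,Z])
    print('units',(A.inv().apply(np.array([x,y,z])-st['tcp_pos'])/.025).round(3),((A.inv()*B).as_rotvec(degrees=True)/5).round(3),'pos',st['tcp_pos'].round(4),'F',st['force'].round(1),'gap',round(st['finger_gap'],3),'t',st['t'],'q',st['q'].round(2))
E
python3 -c "
from h import *
go(.38,-.40,.231,-26)"
```

```text
units [-0.01  -3.913 -6.579] [-7.566 -0.01   0.018] pos [ 0.2755 -0.5603  0.2305] F [0.5 0.4 0.2] gap 0.998 t 0.15 q [-1.29  0.53  1.43 -0.    1.18 -0.18]
```

Request:
{"name": "carry_out", "arguments": {
  "commands": [
    [[0,-0.8,-1.3,-1.5,0,0,85],[0,-1.6,-2.6,-3,0,0,85],[0,-2.4,-3.9,-4.5,0,0,85],[0,-3.2,-5.3,-6,0,0,85],[0,-3.9,-6.6,-7.5,0,0,85]]
  ]
}}

```text
t: 0.65
tcp_pos: [0.3813, -0.3987, 0.231]
tool_rot: [0.6, 0.375, -0.6, 0.374]
force: [-0.7, -0.3, 0.2]
finger_gap: 0.989
```

```bash
python3 -c "
from h import *
go(.46,-.21,.231,12)"
```

```text
units [ 8.000e-03 -4.830e-01 -8.165e+00] [-7.606e+00 -1.100e-02  6.000e-03] pos [ 0.3813 -0.3987  0.231 ] F [-0.7 -0.3  0.2] gap 0.989 t 0.65 q [-1.01  0.43  1.62  0.    1.1  -0.56]
```

Request:
{"name": "carry_out", "arguments": {
  "commands": [
    [[0,-0.1,-1.6,-1.5,0,0,85],[0,-0.2,-3.2,-3,0,0,85],[0,-0.3,-4.8,-4.5,0,0,85],[0,-0.4,-6.5,-6,0,0,85],[0,-0.5,-8.2,-7.6,0,0,85]]
  ]
}}

```text
t: 1.15
tcp_pos: [0.4608, -0.2097, 0.2312]
tool_rot: [0.445, 0.549, -0.445, 0.549]
force: [1.2, 0.5, -0.3]
finger_gap: 0.998
```

```bash
python3 -c "
from h import *
go(.49,-.01,.231,50)"
```

```text
units [ 0.009  2.8   -7.572] [-7.606e+00 -3.000e-03  0.000e+00] pos [ 0.4608 -0.2097  0.2312] F [ 1.2  0.5 -0.3] gap 0.998 t 1.15 q [-0.65  0.37  1.73  0.    1.05 -0.86]
```

Request:
{"name": "carry_out", "arguments": {
  "commands": [
    [[0,0.6,-1.5,-1.5,0,0,85],[0,1.1,-3,-3,0,0,85],[0,1.7,-4.5,-4.5,0,0,85],[0,2.2,-6,-6,0,0,85],[0,2.8,-7.5,-7.6,0,0,85]]
  ]
}}

```text
t: 1.65
tcp_pos: [0.4907, -0.0119, 0.2312]
tool_rot: [0.242, 0.665, -0.242, 0.664]
force: [0.6, -0.0, 1.2]
finger_gap: 0.995
```

```bash
python3 -c "
from h import *
go(.47,.16,.231,86)"
```

```text
units [ 0.009  4.732 -5.056] [-7.203e+00 -6.000e-03  1.000e-03] pos [ 0.4907 -0.0119  0.2312] F [ 0.6 -0.   1.2] gap 0.995 t 1.65 q [-0.25  0.35  1.76 -0.    1.03 -1.12]
```

Request:
{"name": "carry_out", "arguments": {
  "commands": [
    [[0,0.9,-1,-1.5,0,0,85],[0,1.8,-2,-3,0,0,85],[0,2.8,-3,-4.5,0,0,85],[0,3.8,-4,-6,0,0,85],[0,4.7,-5,-7.2,0,0,85]]
  ]
}}

```text
t: 2.15
tcp_pos: [0.4716, 0.1584, 0.2312]
tool_rot: [0.025, 0.707, -0.025, 0.707]
force: [-0.4, 0.2, -0.4]
finger_gap: 0.996
```

```bash
python3 -c "
from h import *
go(.43,.256,.19,90)"
```

```text
units [ 1.65   3.775 -1.933] [-0.809  0.    -0.001] pos [0.4716 0.1584 0.2312] F [-0.4  0.2 -0.4] gap 0.996 t 2.15 q [ 0.1   0.36  1.75  0.    1.04 -1.4 ]
```

Request:
{"name": "carry_out", "arguments": {
  "commands": [
    [[0,1,-0.5,-0.2,0,0,75],[0.4,2,-1,-0.4,0,0,75],[0.8,3,-1.5,-0.6,0,0,75],[1.2,3.6,-1.9,-0.8,0,0,75],[1.6,3.8,-1.9,-0.8,0,0,75]]
  ]
}}

```text
t: 2.65
tcp_pos: [0.4301, 0.2565, 0.1907]
tool_rot: [0.001, 0.708, -0.001, 0.707]
force: [1.1, 0.1, -0.3]
finger_gap: 0.881
```

```bash
python3 -c "
from h import *
go(.43,.256,.071,90)
for n in ['top','side','wrist']: snap(n,n+'1')
a=[cv2.imread(f'pics/{n}1.png') for n in ('top','side','wrist')]
b=[cv2.resize(a[0][130:280,80:280],(400,300)),cv2.resize(a[1][150:330,150:390],(400,300))]
cv2.imwrite('pics/z1.png',np.vstack([np.hstack(b),np.hstack([cv2.resize(a[2],(400,300)),np.zeros((300,400,3),np.uint8)])]))"
```

```text
units [ 4.788e+00 -2.100e-02  4.000e-03] [-0.035 -0.015  0.001] pos [0.4301 0.2565 0.1907] F [ 1.1  0.1 -0.3] gap 0.881 t 2.65 q [ 0.31  0.42  1.78  0.    0.94 -1.25]
```

View pics/z1.png

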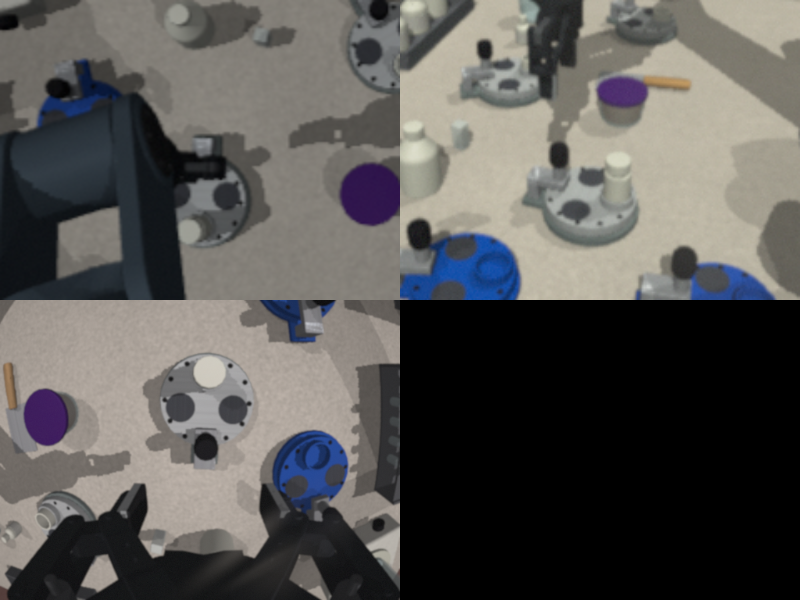

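The gripper hangs above the knob: the fingertips at (548,95) in the side zoom are over the knob at (558,155). In the wrist view the knob at (206,446) lies on the mid-line between the fingers. I'll check the position with a wrist ray.

Run:
```python
from h import *
W=load('wrist1'); g=W['image'].max(2)
x0,y0,x1,y1=235,345,290,395
x0,y0,x1,y1=int(185*1.28),int(125*1.28),int(232*1.28),int(172*1.28)
m=(g[y0:y1,x0:x1]<40).astype(np.uint8)
k,l,st,c=cv2.connectedComponentsWithStats(m)
for i in range(1,k):
    if st[i,4]>60:
        u,v=c[i]+[x0,y0]; print(st[i],u,v,plane(W,u,v,.095,True))
S=load('side1'); im=S['image'].max(2)[232:256,232:256]
k,l,st,c=cv2.connectedComponentsWithStats((im<45).astype(np.uint8))
print(c+232,st[:,4])
cv2.imwrite('pics/k.png',cv2.resize(cv2.cvtColor(W['image'],4)[y0:y1,x0:x1],None,fx=8,fy=8))
```

```text
[ 13  11  29  33 757] 262.95904887714664 187.48745046235138 [0.42856337 0.25871744 0.095     ]
[[243.19747899 243.58823529]
 [244.94       243.08      ]] [476 100]
```

View pics/k.png

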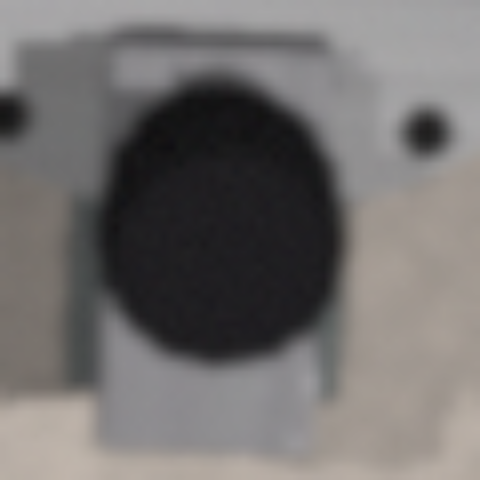

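The wrist ray puts the knob at (0.429, 0.259) and the top/side triangulation gives (0.430, 0.256), so they agree within 3 mm. The TCP is already over it. I'll go down to TCP z of about 0.068.

Request:
{"name": "carry_out", "arguments": {
  "commands": [
    [[1,0,0,0,0,0,75],[2.2,0,0,0,0,0,75],[3.4,0,0,0,0,0,75],[4.4,0,0,0,0,0,75],[4.9,0,0,0,0,0,75]]
  ],
  "force": 60
}}

```text
t: 3.3
tcp_pos: [0.432, 0.254, 0.0674]
tool_rot: [0.002, 0.708, -0.003, 0.706]
force: [-0.4, -0.3, 0.4]
finger_gap: 0.878
```

```bash
python3 -c "
from h import *
go(.43,.257,.068,90)
for n in ['side','wrist']: snap(n,n+'2')
a=[cv2.imread(f'pics/{n}2.png') for n in ('side','wrist')]
cv2.imwrite('pics/z2.png',np.hstack([cv2.resize(a[0][180:330,160:360],(400,300)),cv2.resize(a[1],(400,300))]))"
```

```text
units [-0.026  0.119 -0.079] [-0.088 -0.02   0.009] pos [0.432  0.254  0.0674] F [-0.4 -0.3  0.4] gap 0.878 t 3.3 q [ 0.31  0.64  1.87 -0.    0.64 -1.25]
```

View pics/z2.png

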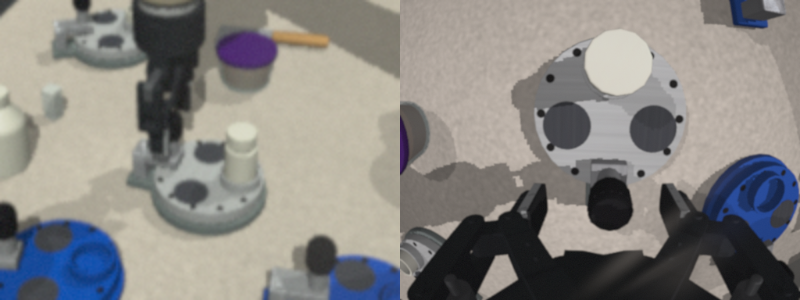

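The knob at (609,205) sits between the open fingers, whose mid-line is at about 602, so the knob is roughly 3 mm toward +y. That matches the pose reading. I'll correct it and close.

Request:
{"name": "carry_out", "arguments": {
  "commands": [
    [[0,0.12,-0.08,0,0,0,60],[0,0.12,-0.08,0,0,0,45],[0,0.12,-0.08,0,0,0,30],[0,0.12,-0.08,0,0,0,15],[0,0.12,-0.08,0,0,0,15]]
  ],
  "force": 60
}}

```text
t: 3.9
tcp_pos: [0.4303, 0.2579, 0.0702]
tool_rot: [0.001, 0.706, -0.002, 0.708]
force: [-0.3, -3.7, 6.3]
finger_gap: 0.286
```

Request:
{"name": "carry_out", "arguments": {
  "commands": [
    [[0,0,0,0,0,0,10],[0,0,0,0,0,0,10],[0,0,0,0,0,0,10],[0,0,0,0,0,0,10],[0,0,0,0,0,0,10]]
  ]
}}

```text
t: 4.4
tcp_pos: [0.4303, 0.2579, 0.0702]
tool_rot: [0.001, 0.706, -0.002, 0.708]
force: [0.9, -3.2, 4.8]
finger_gap: 0.282
```

```bash
python3 -c "
from h import *
go(.43,.257,.084,90)
for n in ['side','wrist']: snap(n,n+'3')
a=[cv2.imread(f'pics/{n}3.png') for n in ('side','wrist')]
cv2.imwrite('pics/z3.png',np.hstack([cv2.resize(a[0][180:330,160:360],(400,300)),cv2.resize(a[1],(400,300))]))"
```

```text
units [-0.553 -0.037 -0.01 ] [-0.052  0.023  0.005] pos [0.4303 0.2579 0.0702] F [ 0.9 -3.2  4.8] gap 0.282 t 4.4 q [ 0.32  0.63  1.87 -0.    0.64 -1.25]
```

View pics/z3.png

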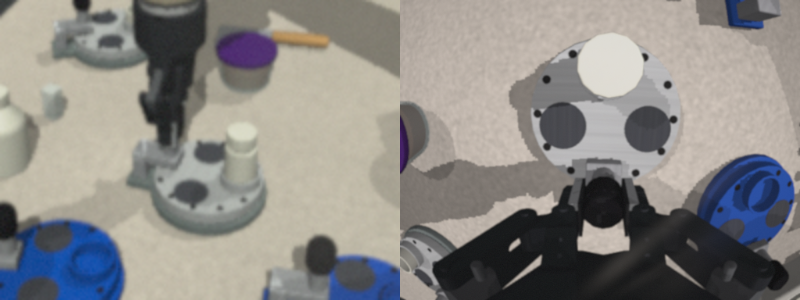

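The pads are on the knob with an opening of 24 mm. I'll raise the grip and pull up step by step.

Request:
{"name": "carry_out", "arguments": {
  "commands": [
    [[0,0,0,0,0,0,5],[-0.1,0,0,0,0,0,5],[-0.2,0,0,0,0,0,5],[-0.3,0,0,0,0,0,5],[-0.4,0,0,0,0,0,5]]
  ],
  "force": 100
}}

```text
t: 5.0
tcp_pos: [0.4302, 0.2579, 0.0786]
tool_rot: [0.002, 0.707, -0.002, 0.707]
force: [2.7, -3.1, -8.8]
finger_gap: 0.273
```

Request:
{"name": "carry_out", "arguments": {
  "commands": [
    [[-0.1,0,0,0,0,0,5],[-0.2,0,0,0,0,0,5],[-0.3,0,0,0,0,0,5],[-0.3,0,0,0,0,0,5],[-0.3,0,0,0,0,0,5]]
  ]
}}

```text
t: 5.5
tcp_pos: [0.4302, 0.2579, 0.0857]
tool_rot: [0.002, 0.707, -0.002, 0.707]
force: [4.0, -3.2, -10.7]
finger_gap: 0.275
```

Request:
{"name": "carry_out", "arguments": {
  "commands": [
    [[-0.05,0,0,0,0,0,5],[-0.1,0,0,0,0,0,5],[-0.15,0,0,0,0,0,5],[-0.15,0,0,0,0,0,5],[-0.15,0,0,0,0,0,5]]
  ]
}}

```text
t: 6.0
tcp_pos: [0.4302, 0.2579, 0.0867]
tool_rot: [0.002, 0.707, -0.002, 0.707]
force: [9.1, -1.6, -32.6]
finger_gap: 0.272
```

Run:
```python
from h import *
go(.43,.257,.087,90)
for n in ['side','wrist','top']: snap(n,n+'4')
a=[cv2.imread(f'pics/{n}4.png') for n in ('side','wrist')]
cv2.imwrite('pics/z4.png',np.hstack([cv2.resize(a[0][200:300,200:300],(400,400),interpolation=2),cv2.resize(a[1][150:330,170:350],(400,400))]))
```

```text
units [-0.013 -0.036 -0.006] [-0.064 -0.011  0.01 ] pos [0.4302 0.2579 0.0867] F [  9.1  -1.6 -32.6] gap 0.272 t 6.0 q [ 0.32  0.6   1.86 -0.    0.68 -1.25]
```

View pics/z4.png

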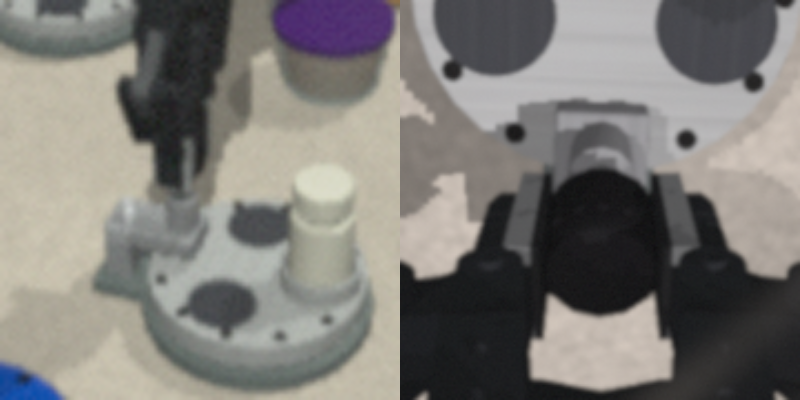

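View pics/side4.png

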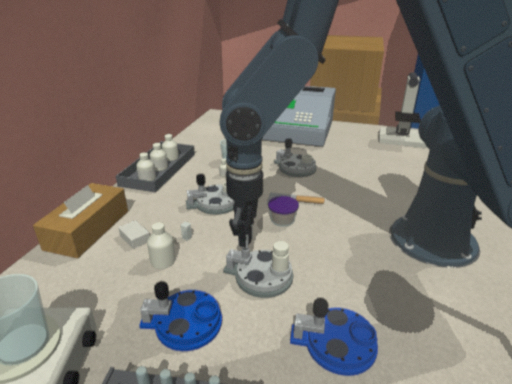

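The force jumped from 11 N to 33 N at 16.5 mm of rise, so the plunger is on its stop. The wrist view shows the knob in the pads at (600,240) with the collar exposed below. I'll ease the pull a little and check that the hold is stable.

Request:
{"name": "carry_out", "arguments": {
  "commands": [
    [[0.06,0,0,0,0,0,5],[0.06,0,0,0,0,0,5],[0.06,0,0,0,0,0,5],[0.06,0,0,0,0,0,5],[0.06,0,0,0,0,0,5]]
  ]
}}

```text
t: 6.65
tcp_pos: [0.4302, 0.2579, 0.0866]
tool_rot: [0.002, 0.707, -0.002, 0.707]
force: [7.7, -2.6, -21.2]
finger_gap: 0.269
```

Request:
{"name": "carry_out", "arguments": {
  "commands": [
    [[0,0,0,0,0,0,5],[0,0,0,0,0,0,5],[0,0,0,0,0,0,5],[0,0,0,0,0,0,5],[0,0,0,0,0,0,5]]
  ]
}}

```text
t: 7.15
tcp_pos: [0.4302, 0.2579, 0.0866]
tool_rot: [0.002, 0.707, -0.002, 0.707]
force: [6.7, -1.8, -23.0]
finger_gap: 0.272
```

Request:
{"name": "carry_out", "arguments": {
  "commands": [
    [[0,0,0,0,0,0,5],[0,0,0,0,0,0,5],[0,0,0,0,0,0,5],[0,0,0,0,0,0,5],[0,0,0,0,0,0,5]]
  ]
}}

```text
t: 7.65
tcp_pos: [0.4302, 0.2579, 0.0866]
tool_rot: [0.002, 0.707, -0.002, 0.707]
force: [6.3, -2.3, -22.6]
finger_gap: 0.269
```

Run:
```python
from h import *
snap('wrist','wrist5');snap('side','side5')
a,b=cv2.imread('pics/wrist4.png'),cv2.imread('pics/wrist5.png')
c=cv2.imread('pics/side5.png'); d=cv2.imread('pics/side0.png')
cv2.imwrite('pics/z5.png',np.hstack([cv2.resize(x,(400,300)) for x in (a,b)]))
print(cv2.absdiff(c,d)[225:300,258:330].mean(), cv2.absdiff(a,b)[150:330,170:350].mean())
go(.43,.257,.087,90)
```

```text
13.654320987654321 1.0907201646090534
units [-0.016 -0.037 -0.008] [-0.062 -0.002  0.009] pos [0.4302 0.2579 0.0866] F [  6.6  -3.3 -22.2] gap 0.269 t 7.75 q [ 0.32  0.6   1.86 -0.    0.68 -1.25]
```

View pics/z5.png

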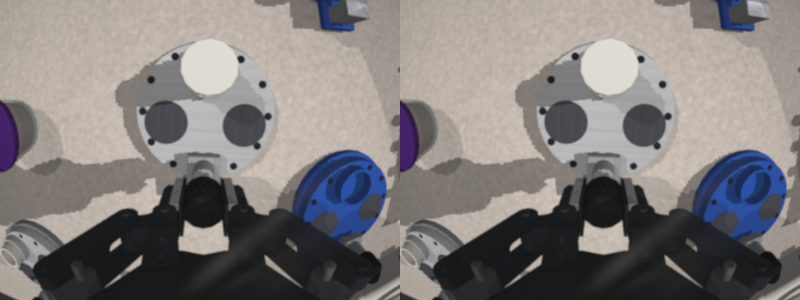

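The hold is stable: the knob is still in the pads at (605,200), the vial is standing, and the downward force is steady at 22 N, which is the spring plus the stop. I'm handing in.

```bash
python3 -c "
from h import *
print(manip.sign_off())"
```

```text
the job is handed in; nothing more can be done
None
```

The tall capped vial's turntable was the grey one, with its knob at about (0.430, 0.257). I gripped that knob from above at 100 N, pulled it straight up to its stop, and handed the job in while still holding it there.

- **Pull:** the tool rose about 16.5 mm from the grip height. The downward force went from 11 N to 33 N at the end of the travel, as expected on reaching the stop. The plunger's own travel was inferred from this, not measured directly.
- **Hold:** I eased the pull slightly. For the last second the force stayed at 21–23 N, the TCP stayed at z = 0.0866, and the opening stayed at about 23 mm.
- **Knob position:** the wrist view and the top/side triangulation agreed to within 3 mm.
- **Surroundings:** the vial still stands in its ring in the last pictures. The arm never went near the other two plungers or the loose items. A crude before/after pixel difference around the vial was not zero (mean 13.7), which I put down to the arm and its shadow in that part of the picture. I did not check each bystander's position separately.

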